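Load the leaf drilling jig and bolt its sprung leaf down level

ROBOT

A 6-joint arm with a two-finger parallel gripper is mounted at the origin on a cart in front of the work surface, level with it; the furniture and walls round the work are solid. World frame = base frame: x ahead of the robot, y to its left, z up, the work surface at z = 0. Lengths are in m, angles in rad, forces in N, time in s.
With the tool pointing down it reaches from about 0.25 to 0.775 m from the base axis. Payload 4 kg.
Tool frame: the origin (TCP) lies at the very end of the fingers, on their centre line; the grasp point (between the pads) lies 19 mm behind it; z points along the fingers, y is the line along which they close (so a half turn about z gives the same grasp; the last joint's range is limited). The gripper opens to 94 mm and grips with 3 to 60 N. Pads are 16 mm wide; open, the fingers measure 119 mm over their backs; the gripper's body (75 mm by 177 mm) begins 78 mm behind the grasp point.
Start: joints at [1.134, 0.087, 1.371, -0, 1.684, -0.103], TCP at [0.18, 0.52, 0.206] pointing down, gripper open.
Joint ranges: [-3.1, 3.1], [-0.76, 2.03], [0.27, 2.55], [-1.08, 4.22], [0.17, 2.65], [-2.57, 2.57]. Speed limits (rad/s): [2.79, 2.79, 3.14, 3.14, 3.14, 3.14].

INTERFACE

Orientations are given as [roll, pitch, yaw] about the fixed x, y, z axes, in that order (R = Rz(yaw) Ry(pitch) Rx(roll)).
In Python, from bench import robot gives the robot as it stands. The module is installed in compiled form; this text tells all that it offers.
- The arm moves only by the tool move_arm, never from a script. Its argument "deltas" is one flat list of numbers, 7 for each row, row after row: the turn, a rotation vector about the tool's x, y, z in rad, then the shift along the tool's x, y, z in cm, then the closure, from -1 (fully open) to 1 (shut). A call has 1 to 8 rows; each row is the pose to reach, as a shift and turn from the pose commanded when the call began, along the tool's axes at that moment; what a row does not reach only later rows make up. A row lasts 1/10 s, in which the tool goes at most 50 mm and 8.59 degrees, less where a joint would pass 70% of its speed; a pose out of reach is approached as far as the arm can. A call with a gripper value outside its range is refused whole. The fingers move at their own pace and stop on an object; the grip force is fixed at half the most. Time passes only in rows, so rows that repeat a pose let the fingers close. It gives the time, the measured TCP pose, the force, the opening and the grip force at its end, in the units of the state.
- robot.get_obs(): the state, without advancing time (a new reading comes with each control period).
- robot.snapshot(name): name is "scene" or "top" or "wrist"; returns a dict with "image" (384x512x3 uint8, red, green, blue), "depth" (384x512 float32, m along the optical axis (not along the pixel's ray), 0 where there is no reading), "fov_y" (degrees; the focal length in pixels is half the picture's height over the tangent of half this angle, whatever the lens; pixels are square), "cx", "cy" (the principal point, pixels), "D" ([k1, k2, p1, p2, k3] as OpenCV has them; the pictures are not rectified), "origin" and "orientation" of the camera in the world; the wrist camera has in their place "T_tool_cam" (4x4, takes a point from camera to tool coordinates, whose origin is the TCP and whose axes are the flange's). Camera axes: x right, y up, looking along -z (the intrinsics and any distortion apply to the point x, -y, -z); pixel columns grow to the right and rows downward; lengths in m; the calibration is good to about 2 mm. A picture is of the moment at which its call begins: read the wrist's pose just before it.
- robot.close_job(): hands the job in; it is judged then, once.
The state is a dict: "time": time; "joint_positions": joint angles; "qvel": joint speeds; "joint_torque": joint torques, N m; "tool_pos": TCP position; "ee_rot": TCP orientation; "wrist_force": force on the tool from outside, world axes, zero at the start; "wrist_torque": the same for the moment, N m; "width": finger opening in m; "finger_force": force on a finger pad.
Only numpy, scipy, OpenCV 4.12 (cv2) and the standard library are available. Lean on these libraries where they do the work, as an engineer would, in place of code of your own. Each camera call takes 0.05 s, during which the arm holds its last target. There are 200 camera calls.

TASK

Get the wooden blank ready for drilling: slide the long narrow beech offcut lengthways into the channel of the drilling jig until you feel its end come up firmly against the steel end stop. Then ease the jig's spring-raised hinged metal leaf down over it until you feel it land level on its rest posts, keep it down and shoot the leaf's sliding bolt fully through the staple beside it, so that the leaf stays level when you let go. Seat both gently, without ramming or forcing them against their stops, and leave the other things on the bench where they are.

Things in the scene. Friction and masses are not known exactly. Their poses are not given: they have to be found in the camera images.
- jig: Drilling jig screwed to the bench: plywood base 210 (x) x 170 (y) x 18 mm. Origin: centre of its underside; x points from its open front along the channel to the hinge at the far end, y left, z up. Its aluminium leaf, 110 mm wide and 8 thick, hinges at the far end; level, it spans jig x -30 to +78, z 55 to 63 mm, 5 mm above the seated blank.
- nest_end (a point): Far end of the channel: on the base top (jig z = 18 mm), at the stop's face (jig x = +15, y = 0); axes as the jig's. Two beech fences, 14 mm high and 47 mm apart inside, run from this point's x = -60 to 0 mm; their mouth flares out to about 63 mm apart at x = -90. The base's front edge is at x = -120.
- end_stop: Steel block 56 mm wide, 26 mm high at the far end of the channel. Origin: bottom middle of its near face (jig x = +15, z = 18 mm); axes as the jig's. The blank's end is seated flat against this face, with a gentle push: over 2 N, well under 25 N.
- rests: Two steel rest posts with domed tops, 45 mm left and right of the channel's middle, under the leaf's near edge. Origin between their feet at jig x = -24, y = 0, z = 18 mm. Their tops (jig z = 55) carry the leaf when it is pressed level; let it bear on them lightly, with 2 to 15 N.
- leaf (a joint): Angle of the leaf (rad): 0 level on the rest posts; coil springs hold its near edge up at 0.35. Pressing it down at the bolt takes about 4 N at the top, 9 N lower down; over the last 2 to 6 mm a sprung pad on a screw in the leaf also bears on the blank: 13 to 17 N in all, as the screw was set. On the posts it stops hard. Let go unbolted, it springs up.
- bolt (a joint): Travel of the bolt on the leaf (m): 0 drawn, 0.020 fully shot to the jig's +y; drags with about 2 N, stays where left. A steel bar 12 (x) x 8 mm (z) on top of the leaf, along y, 100 mm from the hinge axis; its square nose is 51 mm from the leaf's middle when drawn. It enters the staple only while the leaf is within about 1.2 mm of its posts.
- bolt_tab (a point): Grip point in the middle of the bolt's finger tab, 12 mm below its top. The tab, dark steel, 18 (x) x 10 (y) x 40 mm high, stands square on the leaf and moves with leaf and bolt; axes are the leaf's (the jig's when level). Pinch it along y; 25 mm free below this point. With the leaf level the point is at jig x = -15, z = 99 mm.
- leaf_hinge (a point): Middle of the leaf's hinge axis, which runs along the jig's y, at jig x = +85, y = 0, z = 59 mm; axes as the jig's. With the leaf level the tab's grip point is 100 mm in front of and 40 mm above it, and swings about it.
- keeper_window (a point): Middle of the window of the steel staple standing on the base left (+y) of the leaf, at jig x = -15, y = +66, z = 67 mm. Window 16 mm wide (x); its bridge is 1.5 mm above the bolt's top when the leaf is level; bridge top at jig z = 79; staple 14 mm thick along y.
- blank: The blank itself, same block as blank_mid; origin at the centre of its underside. Its long side lies 0.33 rad clockwise (seen from above) from this frame's x.
- blank_mid (a point): Centre of the blank, the longer of the two loose offcuts: beech block 135 (this point's x) x 44 (y) x 32 mm (z), lying flat, about 0.1 kg. Either end may go first. Seated, its centre is 67.5 mm in front of the stop's face, at jig x = -52.5, y = 0, z = 34 mm; its near end juts 15 mm out over the base's front edge.
- short_offcut: Short weathered pine offcut 85 x 52 x 22 mm, not needed; a bystander to be left alone. Origin at the centre of its underside.
- glue_bottle: White glue bottle with orange nozzle, standing, 181 mm high, between the jig and the tall tool chest (solid; it fills the left back of the bench: front face at about world x = 0.51 m, right side at about y = 0.12 m); a bystander to be left alone. Origin at the centre of its underside.
- pencil: Flat red carpenter's pencil lying on the bench; a bystander to be left alone. Origin at the centre of its underside.
- g_clamp: Small blue G-clamp lying flat, 159 x 124 x 24 mm; a bystander to be left alone. Origin at the centre of its underside.

How it is judged:
By the outcome, as a careful person would: the job done as asked, in the order asked, and still so for the second after the job is handed in, with the robot touching nothing.
It also fails if it takes over 72 s, if anything falls off the work surface, if the arm or the gripper's body presses on something with over 40 N, if the wrist force passes 120 N, or if a joint passes its speed limit or range.

## Working session

There is one attempt and no reset: what is moved stays moved. The work goes in short steps, Python scripts to look and compute and a tool call to move; the robot and the scene stay as the last step left them, time stands still between calls to the robot, and variables do not carry over. Pictures are saved under pics/ and viewed, at most 10 in all, crops included, and the job is handed in when it is done.

Besides the shell and the picture viewer there is one more tool, called after "Call:" as name(argument=value, ...) on one line, values as JSON. move_arm: Moves the arm, as the interface text tells. Its arguments: {"type":"object","properties":{"deltas":{"type":"array","items":{"type":"number"}}},"required":["deltas"]}

```bash
mkdir -p pics
cat > h.py <<'E'
import numpy as np, cv2
from scipy.spatial.transform import Rotation as R
from bench import robot
def rot(o):
    o=np.array(o,float)
    return o if o.shape==(3,3) else (R.from_quat(o).as_matrix() if o.size==4 else R.from_euler('xyz',o).as_matrix())
def snap(n):
    o=robot.get_obs(); s=robot.snapshot(n)
    if n=='wrist':
        T=np.eye(4);T[:3,:3]=rot(o['ee_rot']);T[:3,3]=o['tool_pos'];T=T@np.array(s['T_tool_cam'])
    else:
        T=np.eye(4);T[:3,:3]=rot(s['orientation']);T[:3,3]=s['origin']
    f=192/np.tan(np.radians(s['fov_y'])/2)
    return dict(im=s['image'],d=s['depth'],T=T,K=np.array([[f,0,s['cx']],[0,f,s['cy']],[0,0,1]]),D=np.array(s['D'],float))
def rays(s,uv):
    p=cv2.undistortPoints(np.array(uv,float).reshape(-1,1,2),s['K'],s['D'])[:,0]
    return np.c_[p[:,0],-p[:,1],-np.ones(len(p))]@s['T'][:3,:3].T
def plane(s,uv,z):
    r=rays(s,uv);c=s['T'][:3,3]
    return c+r*((z-c[2])/r[:,2])[:,None]
def cloud(s):
    v,u=np.mgrid[0:384,0:512];uv=np.c_[u.ravel(),v.ravel()]
    return (s['T'][:3,3]+rays(s,uv)*s['d'].ravel()[:,None]).reshape(384,512,3)
def proj(s,P):
    q=(np.atleast_2d(P)-s['T'][:3,3])@s['T'][:3,:3]
    return cv2.projectPoints(q*[1,-1,-1],np.zeros(3),np.zeros(3),s['K'],s['D'])[0][:,0]
def save(s,n): cv2.imwrite('pics/'+n+'.png',s['im'][:,:,::-1])
E
python3 - <<'E'
from h import *
import pickle
for n in('scene','top'):
    s=snap(n);save(s,n);pickle.dump(s,open(n+'.pkl','wb'));print(n,s['T'].round(3).tolist(),s['K'][0,0],s['D'])
print(robot.get_obs())
E
```

```text
scene [[0.468, 0.494, -0.733, -0.332], [-0.884, 0.277, -0.378, -0.402], [0.016, 0.824, 0.566, 0.792], [0.0, 0.0, 0.0, 1.0]] 422.34518432416274 [0.01263362 0.         0.         0.         0.        ]
top [[0.03, 0.999, -0.029, 0.517], [-1.0, 0.03, 0.003, 0.068], [0.003, 0.029, 1.0, 1.321], [0.0, 0.0, 0.0, 1.0]] 437.0113683869206 [0.0384234 0.        0.        0.        0.       ]
{'time': 0.1, 'joint_positions': array([ 1.13389685e+00,  8.79106384e-02,  1.37210693e+00,  1.76412965e-05,
        1.68359078e+00, -1.03110272e-01]), 'qvel': array([-6.86036803e-05, -2.03430836e-03, -3.49347028e-03, -7.85803625e-04,
        1.38809636e-03,  1.27278883e-03]), 'joint_torque': array([ 3.24616660e-03, -3.41250765e+01, -3.03302157e+01,  7.22317840e-02,
        3.04306566e-02, -8.79859317e-05]), 'tool_pos': array([0.17998798, 0.51919347, 0.20440314]), 'ee_rot': array([-3.13958946e+00, -2.24911647e-04,  2.80780519e+00]), 'wrist_force': array([-0.78995453, -0.37693342, -0.2985955 ]), 'wrist_torque': array([0.0197956 , 0.00270598, 0.02100754]), 'finger_force': 0.0, 'width': 0.09397645816621521}
```

View pics/top.png

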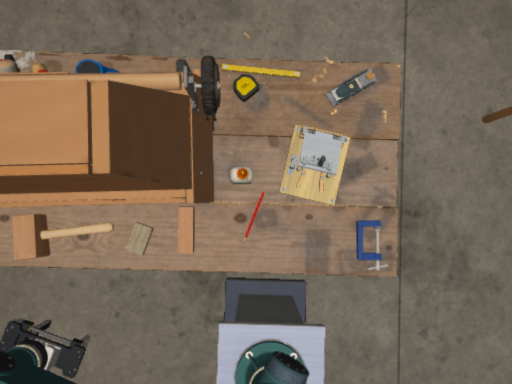

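View pics/scene.png

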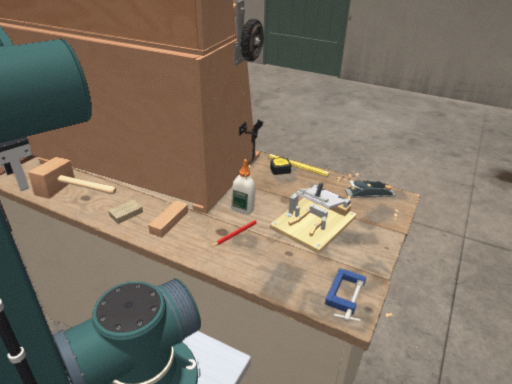

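The top view shows the jig at about px (316,164), tilted slightly. The blank is at (186,230), the short offcut at (140,238), the bottle at (241,174) and the clamp at (370,240). In the scene view the leaf is raised and the blank is at (168,218).

Run:
```python
from h import *
import pickle
t=pickle.load(open('top.pkl','rb'));s=pickle.load(open('scene.pkl','rb'))
for n,w in(('top',t),('scene',s)):
    c=cloud(w);z=c[:,:,2]
    u0,v0=((186,230) if n=='top' else (168,216))
    # blank: height 22..42 connected
    m=((z>.02)&(z<.045)).astype(np.uint8) ; _,L=cv2.connectedComponents(m)
    p=c[L==L[v0,u0]];p=p[:,:]; print(n,'blank n',len(p),'z',np.percentile(p[:,2],[5,50,95]).round(4))
    top=p[p[:,2]>np.percentile(p[:,2],50)-.006]; r=cv2.minAreaRect((top[:,:2]*1000).astype(np.float32));print(r)
    # jig base by colour: light yellow
    hsv=cv2.cvtColor(w['im'],cv2.COLOR_RGB2HSV); print('jig hsv',hsv[190,305] if n=='top' else hsv[228,300])
    b=hsv[190,305] if n=='top' else hsv[228,300]
    a=c[(z>.012)&(z<.026)&(c[:,:,0]>.35)&(c[:,:,1]<.0)&(c[:,:,1]>-.4)&(c[:,:,0]<.75)&(hsv[:,:,2]>140)]
    print('jig z',np.percentile(a[:,2],[5,50,95]).round(4),cv2.minAreaRect((a[:,:2]*1000).astype(np.float32)))
big=cv2.resize(t['im'][110:220,260:370],None,fx=5,fy=5,interpolation=cv2.INTER_CUBIC);cv2.imwrite('pics/jt.png',big[:,:,::-1])
```

```text
top blank n 727 z [0.0275 0.0321 0.0365]
((427.9119873046875, 263.98095703125), (132.35829162597656, 45.290321350097656), 1.8804755210876465)
jig hsv [ 20 102 207]
jig z [0.0141 0.0183 0.0229] ((575.3950805664062, -196.0587921142578), (435.386474609375, 251.84495544433594), 55.66776657104492)
scene blank n 570 z [0.0216 0.0323 0.0352]
((426.23272705078125, 261.69671630859375), (139.45945739746094, 47.33453369140625), 2.1889097690582275)
jig hsv [ 25  72 245]
jig z [0.0157 0.0194 0.0245] ((522.874755859375, -155.89889526367188), (433.08148193359375, 251.1783447265625), 21.6542911529541)
```

View pics/jt.png

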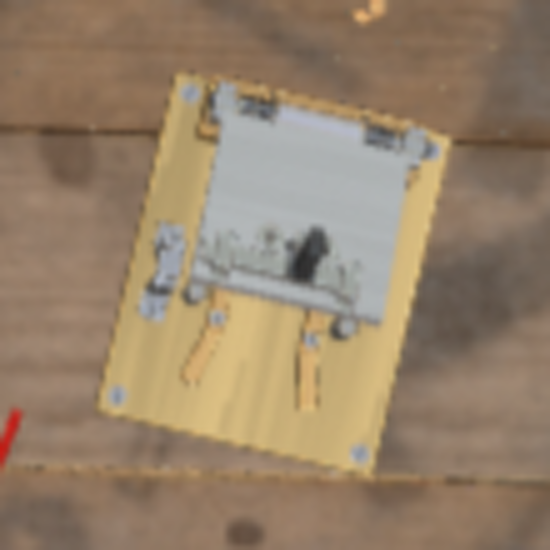

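The crop shows the jig base corners at crop px (178,73), (450,140), (372,475) and (100,408), with the open mouth towards the robot. The tab is at (312,255), the staple at (165,270), and the fences start at (190,380) and (308,405).

Run:
```python
from h import *
import pickle
t=pickle.load(open('top.pkl','rb'))
q=(np.array([[178,73],[450,140],[372,475],[100,408]])+.5)/5-.5+[260,110]
P=plane(t,q,.018)[:,:2];print(P.round(4).tolist())
c=P.mean(0);x=(P[0]+P[1]-P[2]-P[3])/2;y=(P[0]+P[3]-P[1]-P[2])/2
print('jig',c,np.linalg.norm(x),np.linalg.norm(y),np.arctan2(x[1],x[0]),np.arctan2(-y[0],y[1]))
print(robot.snapshot('wrist')['T_tool_cam'])
for n,uv in(('bottle',(241,174)),('pencil',[(264,193),(246,237)]),('clamp',(358,240))):print(n,plane(t,uv,.0).round(3))
o=robot.get_obs();a=0.035;g=np.array([.427,.263])-.045*np.array([np.cos(a),np.sin(a)])
print(g, o['tool_pos'],R.from_euler('xyz',o['ee_rot']).as_matrix().T@(np.r_[g,.15]-o['tool_pos']))
```

```text
[[0.7509, -0.0511], [0.7155, -0.2146], [0.5141, -0.1732], [0.5491, -0.0102]]
jig [ 0.63241202 -0.11228185] 0.20577712697905218 0.1669473891308236 -0.20131510380089 -0.21257659432727843
[[-2.20328011e-03  9.64664939e-01  2.63470495e-01  7.62078508e-02]
 [ 9.99997558e-01  2.17134468e-03  4.12397782e-04  4.59930703e-04]
 [-1.74259574e-04  2.63470760e-01 -9.64667367e-01 -1.78271433e-01]
 [ 0.00000000e+00  0.00000000e+00  0.00000000e+00  1.00000000e+00]]
bottle [[0.598 0.107 0.   ]]
pencil [[0.543 0.036 0.   ]
 [0.409 0.086 0.   ]]
clamp [[ 0.41  -0.251  0.   ]]
[0.38202756 0.26142532] [0.18004015 0.5192459  0.20457596] [-0.27532066 -0.1773159   0.0548316 ]
```

Call:
move_arm(deltas=[0,0,-0.06,-4,-2.5,0.5,-1,0,0,-0.12,-8,-5,1.5,-1,0,0,-0.18,-12,-7.5,2.5,-1,0,0,-0.24,-16,-10,3.5,-1,0,0,-0.3,-20,-13,4.5,-1,0,0,-0.37,-24,-15.5,5.5,-1,0,0,-0.37,-27.5,-17.7,5.5,-1,0,0,-0.37,-27.5,-17.7,5.5,-1])

```text
time: 0.95
tool_pos: [0.3842, 0.2585, 0.1497]
ee_rot: [-3.139, -0.0, -3.112]
wrist_force: [0.4, -0.1, 0.3]
width: 0.0942
finger_force: 0.0
```

Run:
```python
from h import *
import pickle
s=snap('wrist');save(s,'w1');pickle.dump(s,open('w1.pkl','wb'))
c=cloud(s);z=c[:,:,2];m=((z>.024)&(z<.042)&(c[:,:,0]<.505)).astype(np.uint8)
n,L,st,_=cv2.connectedComponentsWithStats(m);i=1+st[1:,4].argmax();p=c[L==i]
print(np.median(p[:,2]),cv2.minAreaRect((p[:,:2]*1000).astype(np.float32)),st[i])
o=robot.get_obs();print(o['time'],o['tool_pos'],o['ee_rot'])
```

```text
0.031000175927043516 ((426.9685974121094, 262.6548767089844), (134.31964111328125, 44.11818313598633), 1.446815848350525) [ 242  166   40  109 4033]
1.0 [0.3829604  0.2605286  0.15001633] [-3.14135278e+00 -8.62320313e-04 -3.11040463e+00]
```

View pics/w1.png

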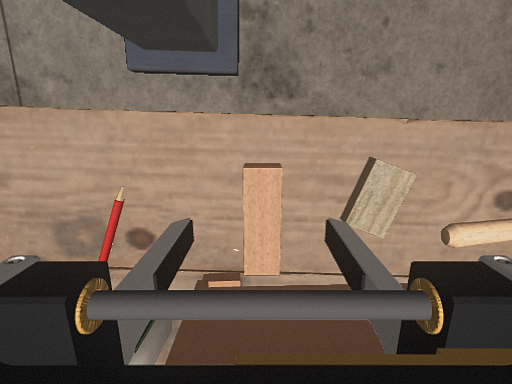

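The wrist view shows the blank lying between the fingers at px (263,220), aligned with them. The pine offcut at (378,198) is clear of the fingers.

Call:
move_arm(deltas=[0,0,0,0.1,0.1,4.5,-1,0,0,0,0.1,0.1,9,-1,0,0,0,0.1,0.1,13,-1,0,0,0,0.1,0.1,14.3,-1,0,0,0,0.1,0.1,14.3,0,0,0,0,0.1,0.1,14.3,1,0,0,0,0.1,0.1,14.3,1,0,0,0,0.1,0.1,14.3,1])

```text
time: 1.8
tool_pos: [0.3826, 0.2643, 0.0097]
ee_rot: [3.14, 0.004, -3.105]
wrist_force: [0.2, 0.4, -0.9]
width: 0.0654
finger_force: 0.0
```

Call:
move_arm(deltas=[0,0,0,0,0,0,1,0,0,0,0,0,0,1,0,0,0,0,0,0,1,0,0,0,0,0,0,1])

```text
time: 2.2
tool_pos: [0.3813, 0.2633, 0.0079]
ee_rot: [3.141, 0.001, -3.105]
wrist_force: [-0.4, -1.0, 2.9]
width: 0.0436
finger_force: 29.9
```

Call:
move_arm(deltas=[0,0,0,0,0,-4,1,0,0,0,0.5,-3,-8,1,0,0,0,0.5,-7,-11,1,0,0,0.04,0.5,-11.5,-13,1,0,0,0.08,0.5,-16,-15,1,0,0,0.12,0,-20.5,-17,1,0,0,0.16,-1,-25,-19,1,0,0,0.2,-2.5,-29,-21,1])

```text
time: 3.0
tool_pos: [0.4159, -0.0275, 0.2182]
ee_rot: [3.141, 0.0, 2.975]
wrist_force: [0.3, 1.3, -0.5]
width: 0.0435
finger_force: 29.9
```

Call:
move_arm(deltas=[0,0,0.044,-3,-4,0,1,0,0,0.044,-3.2,-4,0,1,0,0,0.044,-3.2,-4,0,1,0,0,0.044,-3.2,-4,0,1])

```text
time: 3.4
tool_pos: [0.4409, -0.0694, 0.2168]
ee_rot: [3.141, -0.002, 2.935]
wrist_force: [0.5, -0.5, -0.9]
width: 0.0436
finger_force: 29.9
```

Run:
```python
from h import *
import pickle
s=snap('wrist');save(s,'w2');pickle.dump(s,open('w2.pkl','wb'))
o=robot.get_obs();print(o['time'],o['tool_pos'],o['ee_rot'],o['width'])
```

```text
3.45 [ 0.44090566 -0.0691085   0.21696575] [ 3.14097981e+00 -1.26369247e-03  2.93554003e+00] 0.04384918904843744
```

View pics/w2.png

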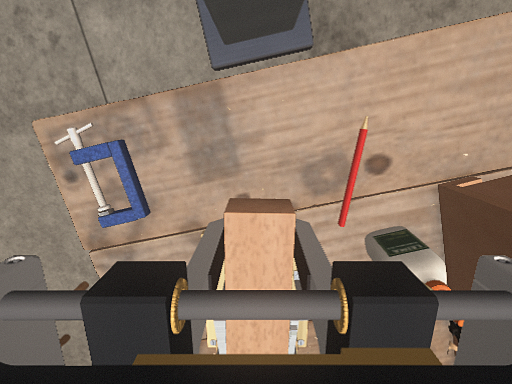

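The gripper body hides the jig in this view. The blank is held straight at px (260,270), so I'll refine the jig pose from the stored top and scene views.

Run:
```python
from h import *
import pickle
t=pickle.load(open('top.pkl','rb'));s=pickle.load(open('scene.pkl','rb'))
c0=np.array([.632,-.112]);y0=-.207
def J(p,c=c0,a=y0): 
    d=p[...,:2]-c;return np.stack([d[...,0]*np.cos(a)+d[...,1]*np.sin(a),-d[...,0]*np.sin(a)+d[...,1]*np.cos(a)],-1)
k=(np.array([[165,270],[190,92],[430,150],[360,455],[117,397]])+.5)/5-.5+[260,110]
print('staple J',J(plane(t,k[:1],.079)).round(4),'screws',J(plane(t,k[1:],.019)).round(4).tolist())
for n,w in(('top',t),('scene',s)):
    hsv=cv2.cvtColor(w['im'],cv2.COLOR_RGB2HSV)
    v,u=np.mgrid[0:384,0:512];P=plane(w,np.c_[u.ravel(),v.ravel()],.018).reshape(384,512,3);j=J(P)
    near=(abs(j[...,0])<.125)&(abs(j[...,1])<.105)
    lo,hi=((16,70,150),(30,160,255)) if n=='top' else ((20,40,150),(32,160,255))
    m=cv2.inRange(hsv,lo,hi)*near.astype(np.uint8)
    m=cv2.morphologyEx(m,cv2.MORPH_OPEN,np.ones((3,3)))
    _,L,st,_=cv2.connectedComponentsWithStats(m);i=1+st[1:,4].argmax()
    q=P[L==i][:,:2]
    print(n,st[i],cv2.minAreaRect((q*1000).astype(np.float32)))
    # staple/tab from cloud
    c=cloud(w);jj=J(c);z=c[...,2]
    a=(abs(jj[...,0]+.015)<.02)&(abs(jj[...,1]-.066)<.016)&(z>.07)&(z<.09);print(' staple',a.sum(),np.median(jj[a],0).round(4),np.median(z[a]).round(4))
    a=(abs(jj[...,0])<.04)&(abs(jj[...,1])<.04)&(z>.125)&(z<.16);print(' tabtop',a.sum(),np.median(jj[a],0).round(4),np.percentile(z[a],[50,95]).round(4) if a.any() else 0)
    big=cv2.resize(w['im'][180:255,265:365],None,fx=7,fy=7,interpolation=cv2.INTER_CUBIC)
cv2.imwrite('pics/js.png',big[:,:,::-1])
```

```text
staple J [[-0.0192  0.0682]] screws [[0.0943, 0.0744], [0.094, -0.0728], [-0.0929, -0.0743], [-0.0933, 0.0743]]
top [ 281  130   68   76 2031] ((621.0791015625, -109.40284729003906), (170.81396484375, 201.46754455566406), 77.68338012695312)
 staple 50 [-0.0144  0.0666] 0.0792
 tabtop 31 [ 0.0039 -0.0023] [0.1403 0.1469]
scene [ 275  210   78   37 1492] ((622.2545166015625, -113.77360534667969), (170.2454071044922, 197.52989196777344), 77.7690200805664)
 staple 40 [-0.0193  0.063 ] 0.0778
 tabtop 37 [-0.0005 -0.0082] [0.1362 0.1435]
```

View pics/js.png

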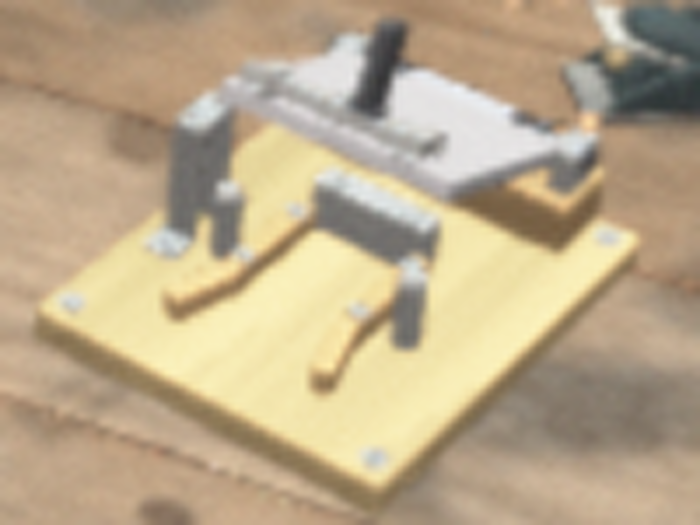

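The scene crop shows the base, both fences, the stop, the posts, the staple and the raised leaf, all as described. Averaging the views puts the jig at about (0.6305, -0.1135) with yaw -0.21. Next I'll lower the blank in front of the flare.

Call:
move_arm(deltas=[0,0,0.004,0.3,-0.4,4,1,0,0,0.004,0.3,-0.4,8,1,0,0,0.004,0.3,-0.4,12,1,0,0,0.004,0.3,-0.4,15.5,1,0,0,0.004,0.3,-0.4,17.5,1,0,0,0.004,0.3,-0.4,18.5,1,0,0,0.004,0.3,-0.4,18.5,1,0,0,0.004,0.3,-0.4,18.5,1])

```text
time: 4.25
tool_pos: [0.4386, -0.0732, 0.0337]
ee_rot: [-3.142, 0.002, 2.931]
wrist_force: [-0.2, -0.4, -0.8]
width: 0.0438
finger_force: 29.9
```

Call:
move_arm(deltas=[0,0,0,0,0,0,1,0,0,0,0,0,0,1,0,0,0,0,0,0,1])

```text
time: 4.55
tool_pos: [0.4385, -0.0738, 0.0334]
ee_rot: [-3.142, 0.002, 2.93]
wrist_force: [-0.3, -1.4, -0.5]
width: 0.0437
finger_force: 29.9
```

```bash
cat >> h.py <<'E'
C=np.array([.6305,-.1135]);A=-.210
def J(p):
    d=np.asarray(p)[...,:2]-C;return np.stack([d[...,0]*np.cos(A)+d[...,1]*np.sin(A),-d[...,0]*np.sin(A)+d[...,1]*np.cos(A)],-1)
def st():
    o=robot.get_obs();print('t',round(o['time'],2),'pos',o['tool_pos'].round(4),'J',J(o['tool_pos']).round(4),'rpy',o['ee_rot'].round(4),'F',o['wrist_force'].round(1),'M',o['wrist_torque'].round(2),'w',round(o['width'],4),'ff',round(float(o['finger_force']),1))
E
python3 - <<'E'
from h import *
import pickle
st()
for n in('top','scene'):
    t=snap(n)
    c=cloud(t);j=J(c);z=c[...,2]
    m=(j[...,0]>-.3)&(j[...,0]<-.06)&(abs(j[...,1])<.05)&(z>.035)&(z<.06);print(n,m.sum())
    if m.sum()>20: print(np.median(z[m]),j[m].min(0),j[m].max(0))
    save(t,'b_'+n)
    if n=='top': save(dict(im=cv2.resize(t['im'][110:230,250:370],None,fx=5,fy=5,interpolation=cv2.INTER_CUBIC)),'b_crop')
E
```

```text
t 4.55 pos [ 0.4385 -0.0738  0.0334] J [-0.1961 -0.0012] rpy [-3.1415e+00  2.0000e-03  2.9297e+00] F [-0.3 -1.4 -0.5] M [-0.02  0.04  0.04] w 0.0437 ff 29.9
top 328
0.05698582243365624 [-0.15823574 -0.03451479] [-0.06417626  0.03741368]
scene 408
0.05625226397635058 [-0.22242379 -0.03720836] [-0.08518228  0.03199476]
```

View pics/b_crop.png

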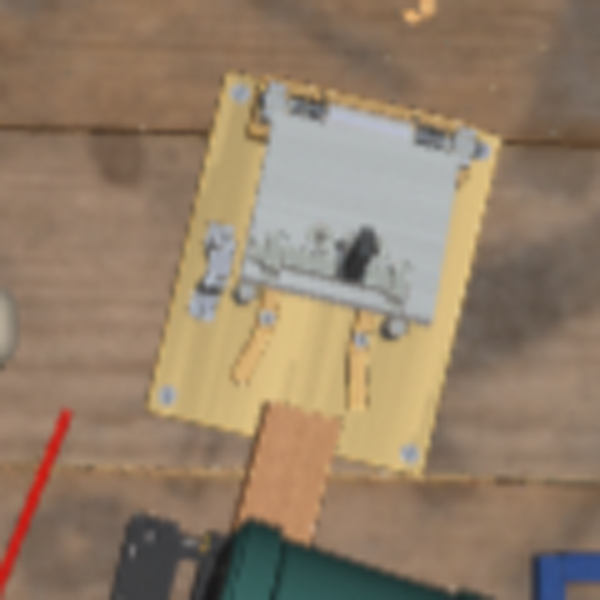

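The crop shows the blank's front corners at crop px (268,402) and (343,418), just ahead of the fence mouths at (240,383) and (357,408). I'll measure it against the jig in this one image.

Run:
```python
from h import *
import pickle
t=snap('top')
f=lambda p:(np.array(p,float)+.5)/5-.5+[250,110]
b=plane(t,f([[268,402],[343,418],[240,520],[312,540]]),.057);jb=J(b);print('blank',jb.round(4).tolist())
print('yaw edges',[np.arctan2(*(b[i]-b[i+2])[1::-1]) for i in(0,1)])
s=plane(t,f([[240,92],[480,150],[409,454],[167,396]]),.019);print('screws',J(s).round(4).tolist(),J(s).mean(0))
hsv=cv2.cvtColor(t['im'],cv2.COLOR_RGB2HSV)
# blank mask vs. plywood
c0=hsv[int((470/5)+110),int(285/5+250)];print(c0)
m=cv2.inRange(hsv,(5,70,120),(15,190,255));_,L,stt,_=cv2.connectedComponentsWithStats(m)
i=L[110+94,250+57]
if i:
    v,u=np.where(L==i);P=plane(t,np.c_[u,v],.057);print(stt[i],cv2.minAreaRect((J(P)*1000).astype(np.float32)))
    q=J(P);sel=(q[:,0]>-.13)&(q[:,0]<-.09);print('y mid',q[sel,1].min(),q[sel,1].max())
```

```text
blank [[-0.083, 0.0207], [-0.0817, -0.0236], [-0.1531, 0.0204], [-0.1544, -0.0227]]
yaw edges [np.float64(-0.20601118897950274), np.float64(-0.22283347481605598)]
screws [[0.0952, 0.0765], [0.0954, -0.0708], [-0.0911, -0.072], [-0.0918, 0.0759]] [0.00191599 0.0023979 ]
[ 13 121 187]
[    0    98   398   175 25669] ((-137.36097717285156, 313.5431823730469), (498.1997985839844, 1135.04736328125), 11.96504020690918)
y mid -0.17347164984840452 0.3523985227902585
```

Call:
move_arm(deltas=[0,0,-0.006,0,0.3,0.3,1,0,0,-0.006,0,0.3,0.6,1,0,0,-0.006,-1,0.3,0.6,1,0,0,-0.006,-2,0.3,0.6,1,0,0,-0.006,-3,0.3,0.6,1,0,0,-0.006,-3.5,0.3,0.6,1,0,0,-0.006,-4,0.3,0.6,1,0,0,-0.006,-4,0.3,0.6,1])

```text
time: 5.5
tool_pos: [0.4781, -0.0792, 0.0264]
ee_rot: [3.141, -0.0, 2.936]
wrist_force: [-0.2, -0.2, -1.0]
width: 0.0436
finger_force: 29.9
```

```bash
python3 -c "
from h import *
st()"
```

```text
t 5.5 pos [ 0.4781 -0.0792  0.0264] J [-0.1562  0.0018] rpy [ 3.1415 -0.      2.9358] F [-0.2 -0.2 -1. ] M [-0.06 -0.    0.04] w 0.0436 ff 29.9
```

Call:
move_arm(deltas=[0,0,0,-0.5,0,-0.05,1,0,0,0,-1,0,-0.05,1,0,0,0,-1.5,0,-0.05,1,0,0,0,-2,0,-0.05,1,0,0,0,-2,0,-0.05,1])

```text
time: 6.0
tool_pos: [0.4978, -0.0833, 0.0271]
ee_rot: [3.142, 0.0, 2.936]
wrist_force: [-0.2, -0.7, -0.8]
width: 0.0434
finger_force: 29.9
```

```bash
python3 -c "
from h import *
st()"
```

```text
t 6.0 pos [ 0.4978 -0.0833  0.0271] J [-0.1361  0.0018] rpy [3.1416e+00 5.0000e-04 2.9358e+00] F [-0.2 -0.7 -0.8] M [0.01 0.01 0.02] w 0.0434 ff 29.9
```

Call:
move_arm(deltas=[0,0,0,-0.6,0,0,1,0,0,0,-1.2,0,0,1,0,0,0,-1.8,0,0,1,0,0,0,-2.4,0,0,1,0,0,0,-3,0,0,1,0,0,0,-3.2,0,0,1,0,0,0,-3.2,0,0,1])

```text
time: 6.7
tool_pos: [0.5287, -0.0898, 0.0269]
ee_rot: [3.142, 0.0, 2.936]
wrist_force: [-0.0, -0.3, -0.3]
width: 0.0437
finger_force: 29.9
```

```bash
python3 -c "
from h import *
st()"
```

```text
t 6.7 pos [ 0.5287 -0.0898  0.0269] J [-0.1045  0.002 ] rpy [3.1416 0.     2.9358] F [-0.  -0.3 -0.3] M [-0.06  0.07 -0.03] w 0.0437 ff 29.9
```

Call:
move_arm(deltas=[0,0,0,-0.2,0,0.08,1,0,0,0,-0.4,0,0.08,1,0,0,0,-0.5,0,0.08,1,0,0,0,-0.6,0,0.08,1,0,0,0,-0.6,0,0.08,1])

```text
time: 7.2
tool_pos: [0.5343, -0.091, 0.0261]
ee_rot: [-3.142, 0.0, 2.936]
wrist_force: [-0.3, 0.1, -0.9]
width: 0.0441
finger_force: 29.9
```

Call:
move_arm(deltas=[0,0,0,-0.05,0,0,1,0,0,0,-0.1,0,0,1,0,0,0,-0.1,0,0,1])

```text
time: 7.5
tool_pos: [0.5353, -0.0912, 0.0262]
ee_rot: [-3.142, 0.0, 2.936]
wrist_force: [0.8, -0.9, -1.8]
width: 0.0435
finger_force: 29.9
```

Call:
move_arm(deltas=[0,0,0,-0.05,0,0,1,0,0,0,-0.1,0,0,1,0,0,0,-0.1,0,0,1])

```text
time: 7.8
tool_pos: [0.5356, -0.0912, 0.026]
ee_rot: [-3.142, -0.002, 2.936]
wrist_force: [-3.2, 0.4, 0.1]
width: 0.0437
finger_force: 29.9
```

Call:
move_arm(deltas=[0,0,0,-0.05,0,0,1,0,0,0,-0.05,0,0,1])

```text
time: 8.0
tool_pos: [0.5356, -0.0913, 0.026]
ee_rot: [-3.141, -0.003, 2.936]
wrist_force: [-4.7, -0.1, 2.4]
width: 0.0433
finger_force: 29.9
```

```bash
python3 -c "
from h import *
st()"
```

```text
t 8.0 pos [ 0.5356 -0.0913  0.026 ] J [-0.0974  0.002 ] rpy [-3.1415e+00 -2.7000e-03  2.9358e+00] F [-4.7 -0.1  2.4] M [-0.    0.82  0.05] w 0.0433 ff 29.9
```

Call:
move_arm(deltas=[0,0,0,-0.03,0,0,1,0,0,0,-0.03,0,0,1,0,0,0,-0.03,0,0,0.2,0,0,0,0,0,0,-0.2,0,0,0,0,0,0,-0.4,0,0,0,0,0,0,-0.4])

```text
time: 8.6
tool_pos: [0.5377, -0.0914, 0.0266]
ee_rot: [3.141, 0.002, 2.936]
wrist_force: [-0.7, -0.8, -1.0]
width: 0.0639
finger_force: 0.0
```

Call:
move_arm(deltas=[0,0,0,0,0,-1,-0.4,0,0,0,0,0,-4,-0.5,0,0,0,0,0,-9,-1,0,0,0,0,0,-14,-1,0,0,0,0,0,-19,-1,0,0,0,0,0,-19,-1])

```text
time: 9.2
tool_pos: [0.5408, -0.0924, 0.2269]
ee_rot: [-3.141, 0.019, 2.936]
wrist_force: [0.1, 0.4, 0.8]
width: 0.0935
finger_force: 0.0
```

Run:
```python
from h import *
st()
for n in('wrist','top','scene'):
    t=snap(n);save(t,'c_'+n);c=cloud(t);j=J(c);z=c[...,2]
    a=(abs(j[...,0])<.04)&(abs(j[...,1])<.04)&(z>.115)&(z<.155);print(n,'tab',a.sum(),np.median(j[a],0).round(4) if a.any() else '',j[a].min(0) if a.any() else '',j[a].max(0) if a.any() else '')
    b=(j[...,0]>-.17)&(j[...,0]<-.05)&(abs(j[...,1])<.04)&(z>.042)&(z<.058)
    if b.any(): print(' blank',b.sum(),np.median(z[b]),j[b].min(0),j[b].max(0))
```

```text
t 9.2 pos [ 0.5408 -0.0924  0.2269] J [-0.0921  0.0019] rpy [-3.1406  0.0187  2.936 ] F [0.1 0.4 0.8] M [-0.03 -0.02 -0.03] w 0.0935 ff 0.0
wrist tab 240 [-0.0004 -0.0043] [-0.0085955  -0.00904901] [0.01604784 0.00019598]
 blank 1626 0.0490122771005323 [-0.11920814 -0.01980441] [-0.05005458  0.02361651]
top tab 21 [0.0084 0.001 ] [-0.00109183 -0.00487472] [0.01797487 0.00350436]
 blank 69 0.05037579384501267 [-0.11727194  0.00655195] [-0.05673511  0.02151175]
scene tab 56 [-0.0015 -0.0067] [-0.01366022 -0.01089108] [0.01313159 0.00027625]
 blank 311 0.05086893814394533 [-0.12429291 -0.0222271 ] [-0.05021166  0.0243291 ]
```

View pics/c_wrist.png

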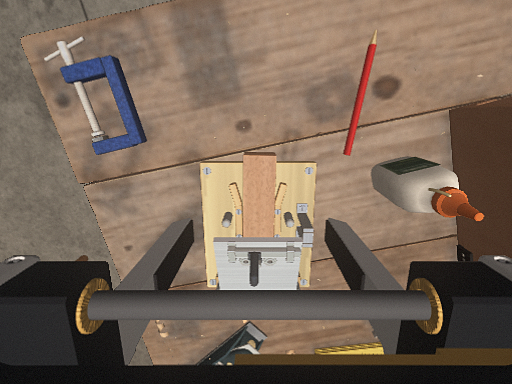

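The wrist view shows the blank at px (260,195), in the channel between the fences with its near end overhanging. The tab is at (254,265), the staple at (304,225), and nothing else has been disturbed.

Call:
move_arm(deltas=[0,0,0,0,0,0,-1,0,0,0,0,0,0,-1])

```text
time: 9.55
tool_pos: [0.5358, -0.0912, 0.2138]
ee_rot: [3.141, -0.004, 2.936]
wrist_force: [0.2, -0.4, 0.3]
width: 0.0937
finger_force: 0.0
```

```bash
cat >> h.py <<'E'
O=np.array([.001,.002]) # jig centre seen in J
JT=np.array([[np.cos(A),-np.sin(A)],[np.sin(A),np.cos(A)]])
def tcp(th,y,back=0):
    "world TCP for gripping tab with leaf at th (jig y), backed off along the tab axis"
    s,c=np.sin(th),np.cos(th); u=40-19+1000*back
    x=.085+(-100*c+u*s)/1e3; z=.059+(100*s+u*c)/1e3
    return np.r_[C+JT@(O+[x,y]),z]
def delta(P): 
    o=robot.get_obs();return (R.from_euler('xyz',o['ee_rot']).as_matrix().T@(P-o['tool_pos'])*100).round(2)
E
python3 - <<'E'
from h import *
st();s=snap('wrist');c=cloud(s);j=J(c)-O;z=c[...,2]
m=(j[...,0]>-.03)&(j[...,0]<.05)&(abs(j[...,1])<.05)&(z>.06)&(z<.125)
p=np.c_[j[m],z[m]];k,*_=np.linalg.lstsq(np.c_[p[:,:2],np.ones(len(p))],p[:,2],rcond=None);print('leaf',len(p),k,np.arctan(-k[0]))
r=p[:,2]-np.c_[p[:,:2],np.ones(len(p))]@k;q=p[abs(r)<.004];k,*_=np.linalg.lstsq(np.c_[q[:,:2],np.ones(len(q))],q[:,2],rcond=None);print(len(q),k,np.arctan(-k[0]))
print('pre',tcp(.35,-.0064,.06),delta(tcp(.35,-.0064,.06)),'grasp',tcp(.35,-.0064),delta(tcp(.35,-.0064)))
E
```

```text
t 9.55 pos [ 0.5358 -0.0912  0.2138] J [-0.0973  0.0021] rpy [ 3.1412 -0.0043  2.9358] F [ 0.2 -0.4  0.3] M [0.03 0.   0.  ] w 0.0937 ff 0.0
leaf 3181 [-0.39705759  0.00508916  0.09614416] 0.37796724211649363
2104 [-0.39551835  0.00406365  0.09463103] 0.37663692195768744
pre [ 0.64898442 -0.12193865  0.16937897] [-11.71  -0.7    4.43] grasp [ 0.62886254 -0.11764982  0.11301661] [-9.68 -0.69 10.07]
```

Call:
move_arm(deltas=[0,0.09,0,-3,-0.2,0,-1,0,0.18,0,-6,-0.4,0,-1,0,0.27,0,-9,-0.7,1.5,-1,0,0.35,0,-11.7,-0.7,3,-1,0,0.35,0,-11.7,-0.7,4.4,-1,0,0.35,0,-11.7,-0.7,4.4,-1,0,0.35,0,-11.7,-0.7,4.4,-1,0,0.35,0,-11.7,-0.7,4.4,-1])

```text
time: 10.4
tool_pos: [0.6494, -0.122, 0.1772]
ee_rot: [-3.141, -0.343, 2.936]
wrist_force: [-0.0, -0.0, 0.6]
width: 0.0942
finger_force: 0.0
```

Run:
```python
from h import *
st();s=snap('wrist');save(s,'d');c=cloud(s);j=J(c)-O;z=c[...,2]
a=(abs(j[...,0])<.04)&(abs(j[...,1])<.03)&(z>.115)&(z<.16)
print('tab',a.sum(),np.median(j[a],0),j[a].min(0),j[a].max(0),np.percentile(z[a],[5,50,95]))
T=np.eye(4);o=robot.get_obs();Rt=R.from_euler('xyz',o['ee_rot']).as_matrix()
q=(c[a]-o['tool_pos'])@Rt;print('tab in tool: min',q.min(0),'max',q.max(0),'med',np.median(q,0))
print(delta(tcp(.35,-.0064)),R.from_matrix(Rt).as_euler('xyz'))
```

```text
t 10.4 pos [ 0.6494 -0.122   0.1772] J [ 0.0202 -0.0043] rpy [-3.1413 -0.3431  2.9358] F [-0.  -0.   0.6] M [-0.04 -0.12 -0.02] w 0.0942 ff 0.0
tab 308 [ 0.00507839 -0.00585769] [-0.00931722 -0.01060399] [ 0.01619787 -0.00064601] [0.11879965 0.13914819 0.14267406]
tab in tool: min [-0.01088476 -0.00412519  0.03653684] max [0.00642427 0.00579473 0.0681757 ] med [0.00170271 0.00057732 0.03969218]
[-0.18  0.01  6.8 ] [-3.141194   -0.34207604  2.93579956]
```

View pics/d.png

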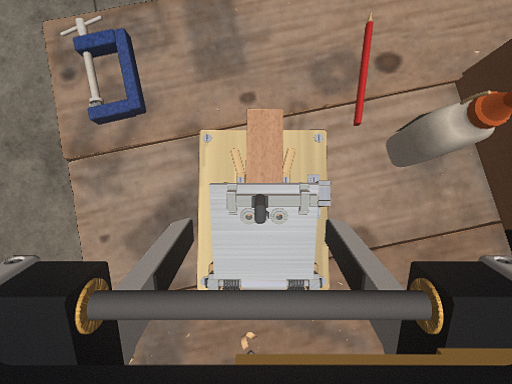

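The tab is centred between the fingers at px (261,208), offset (-2, +1) mm in tool axes. Both gaps are clear.

Call:
move_arm(deltas=[0,0,0,-0.2,0.1,2,-1,0,0,0,-0.2,0.1,4,-1,0,0,0,-0.2,0.1,5.5,-1,0,0,0,-0.2,0.1,6.6,-1,0,0,0,-0.2,0.1,6.6,-0.3,0,0,0,-0.2,0.1,6.6,0.1])

```text
time: 11.05
tool_pos: [0.6299, -0.117, 0.1117]
ee_rot: [-3.141, -0.347, 2.936]
wrist_force: [-0.1, -0.8, 1.1]
width: 0.0814
finger_force: 0.0
```

Run:
```python
from h import *
st();print(delta(tcp(.35,-.0056)))
```

```text
t 11.05 pos [ 0.6299 -0.117   0.1117] J [ 0.0002 -0.0036] rpy [-3.1415 -0.3469  2.9357] F [-0.1 -0.8  1.1] M [-0.06 -0.16 -0.04] w 0.0814 ff 0.0
[ 0.13 -0.   -0.1 ]
```

Call:
move_arm(deltas=[0,0,0,0,0,0,0.6,0,0,0,0,0,0,0.8,0,0,0,0,0,0,1,0,0,0,0,0,0,1,0,0,0,0,0,0,1,0,0,0,0,0,0,1,0,0,0,0,0,0,1])

```text
time: 11.75
tool_pos: [0.6297, -0.1169, 0.1094]
ee_rot: [3.141, -0.35, 2.936]
wrist_force: [-0.1, -0.6, -0.1]
width: 0.025
finger_force: 0.0
```

Run:
```python
from h import *
st()
```

```text
t 11.75 pos [ 0.6297 -0.1169  0.1094] J [-0.     -0.0035] rpy [ 3.1415 -0.3501  2.9359] F [-0.1 -0.6 -0.1] M [-0.02 -0.13 -0.03] w 0.025 ff 0.0
```

Call:
move_arm(deltas=[0,0,0,0,0,-0.1,1,0,0,0,0,0,-0.1,1,0,0,0,0,0,-0.1,1,0,0,0,0,0,-0.1,1,0,0,0,0,0,-0.1,1])

```text
time: 12.25
tool_pos: [0.6301, -0.1171, 0.1106]
ee_rot: [-3.142, -0.35, 2.936]
wrist_force: [-0.3, -0.7, 0.2]
width: 0.0099
finger_force: 30.0
```

```bash
cat > arc.py <<'E'
from h import *
import sys
# arc of held tab about hinge: from current th to targets, deltas in current tool frame (planar: tool x,z)
st();o=robot.get_obs();th=-o['ee_rot'][1]
p=np.r_[J(o['tool_pos'])-O,o['tool_pos'][2]]
rx,rz=p[0]-.085,p[2]-.059
u=rx*np.sin(th)+rz*np.cos(th);l=rx*np.cos(th)-rz*np.sin(th);print('leaf-frame TCP: along',l,'up',u,'th',th,'R',np.hypot(rx,rz))
E
python3 arc.py
```

```text
t 12.25 pos [ 0.6301 -0.1171  0.1106] J [ 0.0004 -0.0036] rpy [-3.1415 -0.3496  2.9357] F [-0.3 -0.7  0.2] M [-0.1  -0.17  0.08] w 0.0099 ff 30.0
leaf-frame TCP: along -0.09808174488162139 up 0.019145929971096674 th 0.34961580155339544 R 0.09993295409163885
```

Call:
move_arm(deltas=[0,-0.025,0,0.05,0,0.25,1,0,-0.05,0,0.08,0,0.5,1,0,-0.075,0,0.11,0,0.75,1,0,-0.1,0,0.14,0,1.0,1,0,-0.125,0,0.16,0,1.25,1,0,-0.15,0,0.17,0,1.51,1,0,-0.15,0,0.17,0,1.51,1])

```text
time: 12.95
tool_pos: [0.6238, -0.1158, 0.0979]
ee_rot: [-3.141, -0.197, 2.936]
wrist_force: [2.1, -0.8, 1.4]
width: 0.0099
finger_force: 30.0
```

```bash
python3 arc.py
```

```text
t 12.95 pos [ 0.6238 -0.1158  0.0979] J [-0.0061 -0.0037] rpy [-3.1414 -0.1972  2.9357] F [ 2.1 -0.8  1.4] M [-0.05 -0.02  0.01] w 0.0099 ff 30.0
leaf-frame TCP: along -0.0979483877531456 up 0.020090049173766448 th 0.1972137511954717 R 0.09998748291283723
```

Call:
move_arm(deltas=[0,-0.025,0,0.05,0,0.25,1,0,-0.05,0,0.08,0,0.49,1,0,-0.075,0,0.11,0,0.74,1,0,-0.1,0,0.14,0,0.99,1,0,-0.12,0,0.16,0,1.19,1,0,-0.14,0,0.17,0,1.39,1,0,-0.14,0,0.17,0,1.39,1])

```text
time: 13.65
tool_pos: [0.6195, -0.1149, 0.0848]
ee_rot: [-3.141, -0.058, 2.936]
wrist_force: [1.5, -0.5, 5.1]
width: 0.0102
finger_force: 30.0
```

```bash
python3 arc.py
```

```text
t 13.65 pos [ 0.6195 -0.1149  0.0848] J [-0.0105 -0.0037] rpy [-3.1415 -0.0576  2.9358] F [ 1.5 -0.5  5.1] M [0.04 0.21 0.01] w 0.0102 ff 30.0
leaf-frame TCP: along -0.09778118337487787 up 0.020176725835748734 th 0.05755370749652444 R 0.09984117431021362
```

Call:
move_arm(deltas=[0,-0.01,0,0.02,0,0.1,1,0,-0.02,0,0.04,0,0.2,1,0,-0.03,0,0.05,0,0.3,1,0,-0.03,0,0.05,0,0.3,1,0,-0.03,0,0.05,0,0.3,1])

```text
time: 14.15
tool_pos: [0.6188, -0.1147, 0.0819]
ee_rot: [-3.142, -0.029, 2.936]
wrist_force: [0.1, -0.5, 6.1]
width: 0.0097
finger_force: 30.0
```

```bash
python3 arc.py
```

```text
t 14.15 pos [ 0.6188 -0.1147  0.0819] J [-0.0111 -0.0036] rpy [-3.1415 -0.0287  2.9358] F [ 0.1 -0.5  6.1] M [0.09 0.31 0.01] w 0.0097 ff 30.0
leaf-frame TCP: along -0.09775921239796663 up 0.020153269913209242 th 0.02867929190071128 R 0.0998149182079784
```

Call:
move_arm(deltas=[0,-0.008,0,0.02,0,0.08,1,0,-0.015,0,0.03,0,0.15,1,0,-0.015,0,0.03,0,0.15,1,0,-0.015,0,0.03,0,0.15,1])

```text
time: 14.55
tool_pos: [0.6186, -0.1147, 0.0808]
ee_rot: [-3.141, -0.014, 2.936]
wrist_force: [0.6, -0.5, 7.6]
width: 0.0096
finger_force: 30.0
```

Call:
move_arm(deltas=[0,-0.007,0,0.01,0,0.07,1,0,-0.007,0,0.01,0,0.07,1,0,-0.007,0,0.01,0,0.07,1])

```text
time: 14.85
tool_pos: [0.6185, -0.1147, 0.0802]
ee_rot: [-3.141, -0.007, 2.936]
wrist_force: [-1.0, 0.1, 7.2]
width: 0.0097
finger_force: 30.0
```

```bash
python3 arc.py
```

```text
t 14.85 pos [ 0.6185 -0.1147  0.0802] J [-0.0115 -0.0037] rpy [-3.1415 -0.0065  2.9358] F [-1.   0.1  7.2] M [0.14 0.55 0.01] w 0.0097 ff 30.0
leaf-frame TCP: along -0.0976605461765851 up 0.020569120453825238 th 0.00651282593667224 R 0.09980316125129944
```

Call:
move_arm(deltas=[0,-0.005,0,0.01,0,0.05,1,0,-0.01,0,0.01,0,0.1,1,0,-0.01,0,0.01,0,0.1,1])

```text
time: 15.15
tool_pos: [0.6183, -0.1146, 0.0794]
ee_rot: [-3.141, 0.004, 2.936]
wrist_force: [-2.0, 0.0, 8.1]
width: 0.0096
finger_force: 30.0
```

Call:
move_arm(deltas=[0,-0.005,0,0.01,0,0.05,1,0,-0.008,0,0.01,0,0.1,1,0,-0.008,0,0.01,0,0.1,1])

```text
time: 15.45
tool_pos: [0.6183, -0.1146, 0.0788]
ee_rot: [-3.141, 0.012, 2.936]
wrist_force: [-1.5, 0.5, 8.5]
width: 0.0102
finger_force: 30.0
```

```bash
python3 arc.py
```

```text
t 15.45 pos [ 0.6183 -0.1146  0.0788] J [-0.0117 -0.0037] rpy [-3.1415  0.0119  2.9359] F [-1.5  0.5  8.5] M [0.14 0.67 0.01] w 0.0102 ff 30.0
leaf-frame TCP: along -0.09745610813935948 up 0.02094972543226453 th -0.011895825025054263 R 0.09968241574800342
```

```bash
cat > leaf.py <<'E'
from h import *
st()
for n in('wrist','scene','top'):
    s=snap(n);save(s,'leaf_'+n);c=cloud(s);j=J(c)-O;z=c[...,2]
    m=(j[...,0]>-.035)&(j[...,0]<.07)&(abs(j[...,1])<.053)&(z>.055)&(z<.080)
    p=np.c_[j[m],z[m]]
    if len(p)<60: print(n,len(p));continue
    for _ in range(3):
        k,*_r=np.linalg.lstsq(np.c_[p[:,:2],np.ones(len(p))],p[:,2],rcond=None);r=p[:,2]-np.c_[p[:,:2],np.ones(len(p))]@k;p=p[abs(r)<.003]
    print(n,'leaf',len(p),k.round(4),'xrange',p[:,0].min(),p[:,0].max(),'z at -.015:',k[0]*-.015+k[2])
    b=(j[...,0]>-.12)&(j[...,0]<-.05)&(abs(j[...,1])<.02)&(z>.042)&(z<.06)
    g=(j[...,0]>-.1)&(j[...,0]<-.08)&(abs(abs(j[...,1])-.055)<.02)&(z<.03)
    a=(abs(j[...,0]+.015)<.012)&(abs(j[...,1]-.066)<.01)&(z>.06)&(z<.1)
    print('  blank top',np.median(z[b]) if b.any() else 0,'xmin',j[b][:,0].min() if b.any() else 0,'base',np.median(z[g]) if g.any() else 0,'bridge',np.median(z[a]) if a.any() else 0)
E
python3 leaf.py
```

```text
t 15.45 pos [ 0.6183 -0.1146  0.0788] J [-0.0117 -0.0037] rpy [-3.1415  0.0119  2.9359] F [-1.5  0.5  8.5] M [0.14 0.67 0.01] w 0.0102 ff 30.0
wrist leaf 3808 [-0.0272  0.0058  0.0632] xrange -0.03056808343436499 0.04805607787225041 z at -.015: 0.06357404149549206
  blank top 0.04908958570583022 xmin -0.11951556789055535 base 0.017139401503803497 bridge 0.07720480464387056
scene leaf 381 [-0.0223  0.0008  0.0656] xrange -0.03420063724686814 0.06979844421988285 z at -.015: 0.0659310321571317
  blank top 0.0509105974516032 xmin -0.1197167531701908 base 0.01930140960672133 bridge 0.07840928687550192
top leaf 133 [-0.0491  0.0592  0.0642] xrange -0.012110834685591543 0.06991954512691119 z at -.015: 0.06489612686917616
  blank top 0.050378752854306263 xmin -0.11773664816171912 base 0.01794089022690426 bridge 0
```

Call:
move_arm(deltas=[0,0.006,0,0,0,0.05,1,0,0.012,0,0,0,0.1,1,0,0.012,0,0,0,0.1,1])

```text
time: 15.9
tool_pos: [0.6184, -0.1147, 0.0789]
ee_rot: [-3.141, 0.0, 2.936]
wrist_force: [-3.8, -0.2, 13.0]
width: 0.0098
finger_force: 30.0
```

```bash
python3 arc.py
```

```text
t 15.9 pos [ 0.6184 -0.1147  0.0789] J [-0.0116 -0.0036] rpy [-3.1414e+00  2.0000e-04  2.9359e+00] F [-3.8 -0.2 13. ] M [0.2  0.87 0.03] w 0.0098 ff 30.0
leaf-frame TCP: along -0.09754652846011844 up 0.01995807114251573 th -0.00022420667710809639 R 0.09956731300155898
```

Call:
move_arm(deltas=[0,0,0,0.03,0,0.05,1,0,0,0,0.03,0,0.05,1])

```text
time: 16.1
tool_pos: [0.6184, -0.1147, 0.0788]
ee_rot: [-3.141, 0.001, 2.936]
wrist_force: [-3.4, 1.1, 13.9]
width: 0.0097
finger_force: 30.0
```

Call:
move_arm(deltas=[0,0,0,0.02,0,0.05,1,0,0,0,0.02,0,0.05,1])

```text
time: 16.3
tool_pos: [0.6183, -0.1147, 0.0785]
ee_rot: [-3.141, 0.002, 2.936]
wrist_force: [-3.8, 0.8, 13.9]
width: 0.0096
finger_force: 30.0
```

```bash
python3 leaf.py
```

```text
t 16.3 pos [ 0.6183 -0.1147  0.0785] J [-0.0117 -0.0037] rpy [-3.1413e+00  1.8000e-03  2.9359e+00] F [-3.8  0.8 13.9] M [0.26 0.72 0.01] w 0.0096 ff 30.0
wrist leaf 3819 [-0.0261  0.0063  0.063 ] xrange -0.030721382610882555 0.04754896798999248 z at -.015: 0.06341969558795259
  blank top 0.04907027051065316 xmin -0.11975449123345948 base 0.01709334662576334 bridge 0.07712819232118412
scene leaf 374 [-0.0147  0.0032  0.0652] xrange -0.03391841885251555 0.06996104249587726 z at -.015: 0.06545989063321847
  blank top 0.05119603258673566 xmin -0.11998102627698964 base 0.019180637539137124 bridge 0.07855334746180603
top leaf 131 [-0.0156  0.0251  0.0642] xrange -0.028728728221290863 0.06997293004456645 z at -.015: 0.06442114213071196
  blank top 0.05008600125941287 xmin -0.11778200623496805 base 0.0179734727536649 bridge 0
```

Call:
move_arm(deltas=[0,0,0,0.02,0,0.05,1,0,0,0,0.02,0,0.05,1])

```text
time: 16.65
tool_pos: [0.6183, -0.1147, 0.0784]
ee_rot: [-3.141, 0.002, 2.936]
wrist_force: [-4.1, 1.4, 15.0]
width: 0.01
finger_force: 30.0
```

Call:
move_arm(deltas=[0,0,0,0.02,0,0.05,1,0,0,0,0.02,0,0.05,1])

```text
time: 16.85
tool_pos: [0.6183, -0.1147, 0.0781]
ee_rot: [-3.141, 0.003, 2.936]
wrist_force: [-3.9, 0.4, 15.4]
width: 0.0098
finger_force: 30.0
```

Call:
move_arm(deltas=[0,0,0,0.01,0,0.05,1,0,0,0,0.01,0,0.05,1])

```text
time: 17.05
tool_pos: [0.6183, -0.1146, 0.078]
ee_rot: [-3.141, 0.003, 2.936]
wrist_force: [-5.0, 0.2, 15.9]
width: 0.0099
finger_force: 30.0
```

Call:
move_arm(deltas=[0,0,0,0.02,0,0.05,1,0,0,0,0.02,0,0.05,1])

```text
time: 17.25
tool_pos: [0.6183, -0.1147, 0.0778]
ee_rot: [-3.141, 0.004, 2.936]
wrist_force: [-5.5, 1.0, 16.8]
width: 0.0101
finger_force: 30.0
```

Call:
move_arm(deltas=[0,0,0,0.02,0,0.05,1,0,0,0,0.02,0,0.05,1])

```text
time: 17.45
tool_pos: [0.6183, -0.1146, 0.0777]
ee_rot: [-3.141, 0.004, 2.936]
wrist_force: [-5.7, 1.0, 17.9]
width: 0.0101
finger_force: 30.0
```

```bash
python3 leaf.py
```

```text
t 17.45 pos [ 0.6183 -0.1146  0.0777] J [-0.0117 -0.0037] rpy [-3.1413  0.0044  2.9359] F [-5.7  1.  17.9] M [0.27 0.74 0.01] w 0.0101 ff 30.0
wrist leaf 3582 [-0.0238  0.0067  0.0624] xrange -0.030735595549098906 0.04730749723922757 z at -.015: 0.06279717473099333
  blank top 0.04907012815826112 xmin -0.11980778542785393 base 0.01711116766189763 bridge 0.07719682927115554
scene leaf 383 [-0.0112  0.0014  0.0648] xrange -0.03363554221488996 0.06999786680183465 z at -.015: 0.06495226408959101
  blank top 0.05105487872565806 xmin -0.11986989590984129 base 0.01931168597387145 bridge 0.07775562528862279
top leaf 142 [-0.0289  0.0108  0.0647] xrange -0.02933054698982359 0.06916954035615297 z at -.015: 0.06513966474444458
  blank top 0.051024023881823144 xmin -0.11771929202033353 base 0.018239171807440502 bridge 0
```

Call:
move_arm(deltas=[0,0,0,0.07,0,0.05,1,0,0,0,0.07,0,0.05,1])

```text
time: 17.8
tool_pos: [0.6182, -0.1146, 0.0777]
ee_rot: [-3.141, 0.006, 2.936]
wrist_force: [-3.7, 1.6, 18.7]
width: 0.0099
finger_force: 30.0
```

Call:
move_arm(deltas=[0,0,0,0.05,0,0.05,1,0,0,0,0.05,0,0.05,1])

```text
time: 18.0
tool_pos: [0.6182, -0.1147, 0.0776]
ee_rot: [-3.141, 0.007, 2.936]
wrist_force: [-2.6, 0.8, 18.3]
width: 0.0098
finger_force: 30.0
```

Call:
move_arm(deltas=[0,0,0,0.03,0,0.05,1,0,0,0,0.03,0,0.05,1])

```text
time: 18.2
tool_pos: [0.6182, -0.1147, 0.0776]
ee_rot: [-3.141, 0.008, 2.936]
wrist_force: [-3.2, 1.0, 19.4]
width: 0.0099
finger_force: 30.0
```

Call:
move_arm(deltas=[0,0,0,0.02,0,0.1,1,0,0,0,0.02,0,0.1,1])

```text
time: 18.4
tool_pos: [0.6182, -0.1146, 0.0775]
ee_rot: [-3.141, 0.009, 2.936]
wrist_force: [-4.2, 0.2, 23.9]
width: 0.0099
finger_force: 30.0
```

```bash
python3 leaf.py
```

```text
t 18.4 pos [ 0.6182 -0.1146  0.0775] J [-0.0118 -0.0037] rpy [-3.1412  0.0091  2.9359] F [-4.2  0.2 23.9] M [0.28 0.7  0.04] w 0.0099 ff 30.0
wrist leaf 3598 [-0.0214  0.0068  0.0623] xrange -0.030803695886083324 0.04738464233522596 z at -.015: 0.06261459138490444
  blank top 0.049081567318432606 xmin -0.11967744256826023 base 0.017130478013043404 bridge 0.07717988529893037
scene leaf 373 [-0.0066  0.0029  0.0648] xrange -0.034369452544313 0.06949589519245788 z at -.015: 0.06487076302356176
  blank top 0.05115752685413055 xmin -0.11996991058341322 base 0.0192577185440036 bridge 0.07820128772293933
top leaf 135 [-0.0317  0.0997  0.0618] xrange -0.01276458117424182 0.06980019356828195 z at -.015: 0.062287525534098415
  blank top 0.0503836045920143 xmin -0.11787446774282327 base 0.018719201510290384 bridge 0
```

The leaf is on its posts: force rises without motion. Now I'll shoot the bolt.

Call:
move_arm(deltas=[0,0,0,0,0.2,0,1,0,0,0,0,0.4,0,1,0,0,0,0,0.6,0,1,0,0,0,0,0.8,0,1,0,0,0,0,0.8,0,1])

```text
time: 19.05
tool_pos: [0.6197, -0.1074, 0.0775]
ee_rot: [-3.14, 0.009, 2.936]
wrist_force: [-3.7, -0.8, 22.0]
width: 0.0102
finger_force: 30.0
```

```bash
python3 arc.py
```

```text
t 19.05 pos [ 0.6197 -0.1074  0.0775] J [-0.0118  0.0037] rpy [-3.14    0.0091  2.9357] F [-3.7 -0.8 22. ] M [0.03 0.78 0.07] w 0.0102 ff 30.0
leaf-frame TCP: along -0.09766616133891735 up 0.019377166899802727 th -0.009056904055918302 R 0.09956984316419427
```

Call:
move_arm(deltas=[0,0,0,0,0.15,0,1,0,0,0,0,0.3,0,1,0,0,0,0,0.45,0,1,0,0,0,0,0.45,0,1])

```text
time: 19.45
tool_pos: [0.6206, -0.103, 0.0775]
ee_rot: [-3.14, 0.009, 2.936]
wrist_force: [-3.6, -0.3, 23.6]
width: 0.0098
finger_force: 30.0
```

```bash
python3 arc.py
```

```text
t 19.45 pos [ 0.6206 -0.103   0.0775] J [-0.0119  0.0082] rpy [-3.14    0.009   2.9357] F [-3.6 -0.3 23.6] M [0.05 0.74 0.01] w 0.0098 ff 30.0
leaf-frame TCP: along -0.09771080741459551 up 0.019368268125545148 th -0.008994899166032022 R 0.09961190539185154
```

Travel is now 11.9 mm with no side force, so the nose is inside the staple.

Call:
move_arm(deltas=[0,0,0,0,0.2,0,1,0,0,0,0,0.4,0,1,0,0,0,0,0.6,0,1,0,0,0,0,0.75,0,1,0,0,0,0,0.75,0,1])

```text
time: 19.95
tool_pos: [0.6219, -0.0969, 0.0775]
ee_rot: [-3.138, 0.009, 2.935]
wrist_force: [-5.0, -3.7, 22.7]
width: 0.01
finger_force: 30.0
```

```bash
python3 arc.py
```

```text
t 19.95 pos [ 0.6219 -0.0969  0.0775] J [-0.0119  0.0144] rpy [-3.1377  0.009   2.9353] F [-5.  -3.7 22.7] M [-0.49  0.87 -0.02] w 0.01 ff 30.0
leaf-frame TCP: along -0.09769932687300352 up 0.01939693656086634 th -0.008995867130424218 R 0.09960622279448338
```

Call:
move_arm(deltas=[0,0,0,0,0.1,0,1,0,0,0,0,0.15,0,1,0,0,0,0,0.15,0,1])

```text
time: 20.25
tool_pos: [0.6219, -0.0969, 0.0775]
ee_rot: [-3.135, 0.009, 2.935]
wrist_force: [-5.8, -5.5, 23.0]
width: 0.0095
finger_force: 30.0
```

```bash
python3 arc.py
```

```text
t 20.25 pos [ 0.6219 -0.0969  0.0775] J [-0.0119  0.0145] rpy [-3.1355  0.0088  2.9346] F [-5.8 -5.5 23. ] M [-0.88  0.98  0.03] w 0.0095 ff 30.0
leaf-frame TCP: along -0.0977247293585111 up 0.019372898894970382 th -0.00884491443566282 R 0.09962646204592927
```

Run:
```python
from h import *
for n in('wrist','scene'):
    s=snap(n);save(s,'e_'+n);c=cloud(s);j=J(c);z=c[...,2]
    a=(abs(j[...,0]+.014)<.02)&(j[...,1]>-.02)&(j[...,1]<.05)&(z>.085)&(z<.113);print(n,a.sum(),j[a].min(0) if a.any() else 0,j[a].max(0) if a.any() else 0)
    P=np.r_[C+JT@(O+[-.015,.06]),.067];uv=proj(s,P)[0];print(uv)
    u,v=int(uv[0]),int(uv[1]);h=40 if n=='wrist' else 25
    im=s['im'][max(v-h,0):v+h,max(u-h*3//2,0):u+h*3//2]
    cv2.imwrite(f'pics/e_{n}_c.png',cv2.resize(im,(600,400),interpolation=cv2.INTER_CUBIC)[:,:,::-1])
a=cv2.imread('pics/e_wrist_c.png');b=cv2.imread('pics/e_scene_c.png');cv2.imwrite('pics/e.png',cv2.resize(np.vstack([a,b]),(450,600)))
```

```text
wrist 1313 [-0.02340556 -0.00247821] [-0.00559021  0.03167501]
[322.68566443 221.75794939]
scene 111 [-0.02711568 -0.00395721] [-0.00277399  0.03221125]
[294.67185924 198.90847592]
```

View pics/e.png

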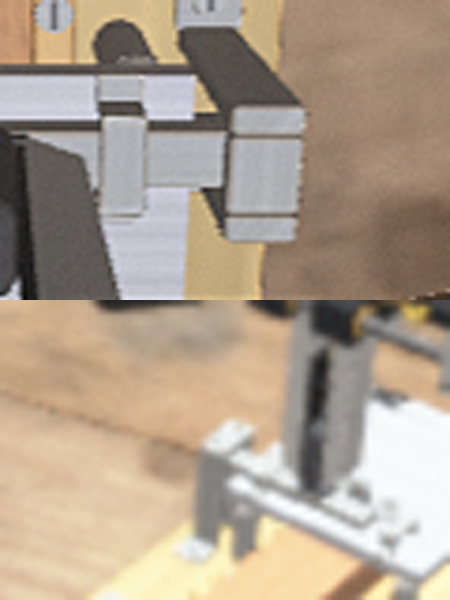

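The wrist crop shows the bolt spanning from its guide into the staple, under the bridge at crop px (265,170). I'll push a little more to confirm it has reached the end of its travel.

Call:
move_arm(deltas=[0,0,0,0,0.1,0,1,0,0,0,0,0.2,0,1,0,0,0,0,0.2,0,1])

```text
time: 20.65
tool_pos: [0.6219, -0.0967, 0.0775]
ee_rot: [-3.132, 0.009, 2.934]
wrist_force: [-6.4, -9.6, 22.6]
width: 0.0096
finger_force: 30.0
```

```bash
python3 arc.py
python3 - <<'E'
from h import *
# bolt nose position before shooting, from picture d geometry: bright bolt end, use depth of stored views not kept; use tab span now
s=snap('wrist');c=cloud(s);j=J(c)-O;z=c[...,2]
a=(abs(j[...,0]+.015)<.004)&(z>.071)&(z<.1)&(j[...,1]>.05)&(j[...,1]<.08);print('bridge y',j[a].min(0),j[a].max(0))
E
```

```text
t 20.65 pos [ 0.6219 -0.0967  0.0775] J [-0.0119  0.0146] rpy [-3.1321  0.0088  2.9339] F [-6.4 -9.6 22.6] M [-1.59  1.17  0.06] w 0.0096 ff 30.0
leaf-frame TCP: along -0.0977015539684728 up 0.01940697221353295 th -0.00880975889909097 R 0.09961036200291234
bridge y [-0.01898134  0.05054912] [-0.01118979  0.07103811]
```

Call:
move_arm(deltas=[0,0,0,0,-0.2,0,1,0,0,0,0,-0.35,-0.1,1,0,0,0,0,-0.35,-0.2,1,0,0,0,0,-0.35,-0.3,1,0,0,0,0,-0.35,-0.3,1])

```text
time: 21.2
tool_pos: [0.6218, -0.0969, 0.0779]
ee_rot: [-3.138, 0.008, 2.935]
wrist_force: [-1.6, -3.9, 14.2]
width: 0.0098
finger_force: 30.0
```

```bash
python3 arc.py
python3 - <<'E'
from h import *
s=snap('wrist');c=cloud(s);j=J(c)-O;z=c[...,2]
m=(j[...,0]>-.005)&(j[...,0]<.03)&(abs(j[...,1]-.045)<.008)&(z>.055)&(z<.07);lz=np.median(z[m]);print('leaf z',lz)
for y in np.arange(.018,.076,.003):
    a=(abs(j[...,0]+.016)<.004)&(abs(j[...,1]-y)<.0015)&(z>.05)&(z<.13)
    print(round(y,3),a.sum(),(np.percentile(z[a],[10,50,90])-lz).round(4) if a.any() else '')
E
```

```text
t 21.2 pos [ 0.6218 -0.0969  0.0779] J [-0.0119  0.0144] rpy [-3.1383  0.0079  2.935 ] F [-1.6 -3.9 14.2] M [-0.61  0.13  0.06] w 0.0098 ff 30.0
leaf-frame TCP: along -0.09776967711348893 up 0.019641796681579022 th -0.007941672745271022 R 0.09972316651488945
leaf z 0.06199388916663992
0.018 39 [0.0283 0.045  0.0524]
0.021 6 [0.0068 0.0076 0.0085]
0.024 8 [0.0073 0.0081 0.0088]
0.027 19 [0.0074 0.008  0.0085]
0.03 23 [0.0072 0.0081 0.0089]
0.033 49 [0.0074 0.0083 0.0106]
0.036 46 [0.0102 0.0108 0.0114]
0.039 43 [0.0099 0.0107 0.0114]
0.042 38 [0.0086 0.0103 0.0112]
0.045 46 [0.0072 0.0081 0.009 ]
0.048 40 [0.0072 0.0078 0.0087]
0.051 39 [0.0073 0.008  0.0088]
0.054 41 [0.0074 0.0082 0.0085]
0.057 66 [0.0074 0.0109 0.0153]
0.06 45 [0.0149 0.0153 0.0159]
0.063 45 [0.0149 0.0156 0.0163]
0.066 44 [0.0149 0.0157 0.0165]
0.069 44 [0.0148 0.0155 0.0163]
0.072 4 [0.014  0.0146 0.0153]
0.075 0
```

Run:
```python
from h import *
s=snap('wrist');im=cv2.cvtColor(cv2.imread('pics/d.png'),cv2.COLOR_BGR2HSV).astype(int)
Tw=np.eye(4);o=robot.get_obs();Tw[:3,:3]=rot(o['ee_rot']);Tw[:3,3]=o['tool_pos'];Tc=np.linalg.inv(Tw)@s['T']
T=np.eye(4);T[:3,:3]=rot([-3.1413,-.3431,2.9358]);T[:3,3]=[.6494,-.122,.1772];s['T']=T@Tc
th=.365;S,Cc=np.sin(th),np.cos(th)
def pt(l,u,y): return np.r_[C+JT@(O+[.085+(l*Cc+u*S)/1e3,y/1e3]),.059+(-l*S+u*Cc)/1e3]
for l in(-103,-100,-97):
    print(l,[(y,)+tuple(int(q) for q in proj(s,pt(l,12,y))[0])+(im[int(round(proj(s,pt(l,12,y))[0][1])),int(round(proj(s,pt(l,12,y))[0][0])),2],) for y in range(36,66,2)])
print('tab',[(y,im[int(round(proj(s,pt(-100,50,y))[0][1])),int(round(proj(s,pt(-100,50,y))[0][0])),2]) for y in range(-20,12,1)])
```

```text
-103 [(36, 302, 198, np.int64(176)), (38, 304, 198, np.int64(171)), (40, 306, 198, np.int64(176)), (42, 308, 198, np.int64(178)), (44, 310, 198, np.int64(176)), (46, 312, 198, np.int64(179)), (48, 314, 198, np.int64(176)), (50, 316, 198, np.int64(164)), (52, 318, 198, np.int64(175)), (54, 320, 198, np.int64(179)), (56, 322, 198, np.int64(179)), (58, 324, 198, np.int64(182)), (60, 326, 198, np.int64(182)), (62, 329, 198, np.int64(176)), (64, 331, 198, np.int64(163))]
-100 [(36, 302, 201, np.int64(179)), (38, 304, 201, np.int64(175)), (40, 306, 201, np.int64(172)), (42, 308, 201, np.int64(178)), (44, 310, 201, np.int64(168)), (46, 312, 201, np.int64(176)), (48, 314, 201, np.int64(179)), (50, 316, 201, np.int64(127)), (52, 318, 201, np.int64(180)), (54, 320, 201, np.int64(178)), (56, 322, 201, np.int64(177)), (58, 324, 201, np.int64(177)), (60, 326, 201, np.int64(185)), (62, 328, 201, np.int64(193)), (64, 330, 201, np.int64(156))]
-97 [(36, 302, 204, np.int64(176)), (38, 304, 204, np.int64(174)), (40, 306, 204, np.int64(171)), (42, 308, 204, np.int64(178)), (44, 310, 204, np.int64(160))
[... 278 characters left out ...]
), (64, 330, 204, np.int64(151))]
tab [(-20, np.int64(181)), (-19, np.int64(186)), (-18, np.int64(133)), (-17, np.int64(97)), (-16, np.int64(107)), (-15, np.int64(130)), (-14, np.int64(98)), (-13, np.int64(110)), (-12, np.int64(168)), (-11, np.int64(193)), (-10, np.int64(123)), (-9, np.int64(80)), (-8, np.int64(78)), (-7, np.int64(84)), (-6, np.int64(85)), (-5, np.int64(82)), (-4, np.int64(89)), (-3, np.int64(81)), (-2, np.int64(79)), (-1, np.int64(71)), (0, np.int64(149)), (1, np.int64(124)), (2, np.int64(177)), (3, np.int64(169)), (4, np.int64(163)), (5, np.int64(154)), (6, np.int64(148)), (7, np.int64(173)), (8, np.int64(125)), (9, np.int64(105)), (10, np.int64(108)), (11, np.int64(109))]
```

Call:
move_arm(deltas=[0,0,0,0,0,-0.1,1,0,0,0,0,0,-0.2,1,0,0,0,0,0.1,-0.2,1,0,0,0,0,0.25,-0.2,1,0,0,0,0,0.4,-0.2,1,0,0,0,0,0.4,-0.2,1])

```text
time: 21.9
tool_pos: [0.622, -0.0967, 0.0787]
ee_rot: [-3.131, 0.007, 2.934]
wrist_force: [-0.5, -11.9, 11.0]
width: 0.0098
finger_force: 30.0
```

```bash
python3 leaf.py
```

```text
t 21.9 pos [ 0.622  -0.0967  0.0787] J [-0.0119  0.0147] rpy [-3.1315  0.0072  2.9336] F [ -0.5 -11.9  11. ] M [-1.98  0.22  0.01] w 0.0098 ff 30.0
wrist leaf 4021 [-0.0225  0.0076  0.0632] xrange -0.031192204380492788 0.04742257338742186 z at -.015: 0.06349806222666007
  blank top 0.049074005847633426 xmin -0.11925343754874786 base 0.01714017960635339 bridge 0.07720052548020706
scene leaf 435 [-0.0201  0.0108  0.0656] xrange -0.03281663313732243 0.06996309686741309 z at -.015: 0.06594852647721265
  blank top 0.050961601600769124 xmin -0.1196842050843011 base 0.019214977706964453 bridge 0.07834801238341615
top 26
```

Call:
move_arm(deltas=[0,0,0,0,-0.2,-0.1,1,0,0,0,0,-0.4,-0.2,1,0,0,0,0,-0.45,-0.35,1,0,0,0,0,-0.45,-0.45,1,0,0,0,0,-0.45,-0.45,1])

```text
time: 22.55
tool_pos: [0.6219, -0.0969, 0.0797]
ee_rot: [-3.139, 0.006, 2.935]
wrist_force: [7.2, -3.8, -0.5]
width: 0.0097
finger_force: 30.0
```

```bash
python3 arc.py
```

```text
t 22.55 pos [ 0.6219 -0.0969  0.0797] J [-0.0119  0.0144] rpy [-3.1392  0.006   2.9351] F [ 7.2 -3.8 -0.5] M [-0.87 -0.99 -0.01] w 0.0097 ff 30.0
leaf-frame TCP: along -0.09773597776488663 up 0.021297414121981436 th -0.0060388063340819365 R 0.10002950163797472
```

Call:
move_arm(deltas=[0,0,0,0,0,0,0.7,0,0,0,0,0,0,0.6,0,0,0,0,0,0,0.5,0,0,0,0,0,-1,0.5,0,0,0,0,0,-4,0.4,0,0,0,0,0,-6.5,0.2,0,0,0,0,0,-6.5,0.0,0,0,0,0,0,-6.5,0.0])

```text
time: 23.35
tool_pos: [0.6191, -0.0947, 0.1444]
ee_rot: [3.141, -0.001, 2.936]
wrist_force: [-0.1, -0.2, -1.0]
width: 0.0461
finger_force: 0.0
```

```bash
python3 leaf.py
python3 - <<'E'
from h import *
s=snap('wrist');c=cloud(s);j=J(c)-O;z=c[...,2]
a=(abs(j[...,0]+.013)<.015)&(abs(j[...,1]-.012)<.03)&(z>.085)&(z<.118)
print('tab',a.sum(),np.median(j[a],0),j[a].min(0),j[a].max(0),np.percentile(z[a],[5,95]))
E
```

```text
t 23.35 pos [ 0.6191 -0.0947  0.1444] J [-0.0151  0.016 ] rpy [ 3.1415e+00 -7.0000e-04  2.9359e+00] F [-0.1 -0.2 -1. ] M [-0.    0.06 -0.02] w 0.0461 ff 0.0
wrist leaf 5546 [-0.0304  0.0016  0.0642] xrange -0.029985724094125327 0.0699919297191329 z at -.015: 0.0646750559396727
  blank top 0.049032997658977506 xmin -0.1192172915095818 base 0.01709575934844207 bridge 0.0772378101828392
scene leaf 503 [-0.033   0.0018  0.0665] xrange -0.034586015731443494 0.06992597795776408 z at -.015: 0.06702682047331278
  blank top 0.05097058975673452 xmin -0.11972596434692209 base 0.01918576653315962 bridge 0.07849003129060217
top leaf 53 [-0.0332  0.0085  0.0656] xrange -0.028411276698980234 0.06910721061679614 z at -.015: 0.06610324979558924
  blank top 0.05046381812143075 xmin -0.11896590705649297 base 0.018619969855360186 bridge 0
tab 315 [-0.01808409  0.01256627] [-0.02311639  0.007213  ] [-0.00568299  0.01704015] [0.08910013 0.11252656]
```

Run:
```python
from h import *
s=snap('wrist');o=robot.get_obs();Tw=np.eye(4);Tw[:3,:3]=rot(o['ee_rot']);Tw[:3,3]=o['tool_pos'];Tc=np.linalg.inv(Tw)@s['T']
c=cloud(s);j=J(c)-O;z=c[...,2]
for x0 in(0.005,.02,.035):
    a=(abs(j[...,0]-x0)<.004)&(abs(z-.063)<.004)&(abs(j[...,1])<.065);print('leaf edges now',x0,j[a][:,1].min(),j[a][:,1].max())
im=cv2.imread('pics/d.png').astype(np.float32)
T=np.eye(4);T[:3,:3]=rot([-3.1413,-.3431,2.9358]);T[:3,3]=[.6494,-.122,.1772];s['T']=T@Tc
th=.365;S,Cc=np.sin(th),np.cos(th)
def prof(l,u,ys):
    P=[np.r_[C+JT@(O+[.085+(l*Cc+u*S)/1e3,y/1e3]),.059+(-l*S+u*Cc)/1e3] for y in ys];q=proj(s,np.array(P)).astype(np.float32)
    return cv2.remap(im,q[:,:1],q[:,1:],cv2.INTER_LINEAR)[:,0]
for l in(-85,-75,-60):
    for ys in(np.arange(-62,-46,1),np.arange(47,64,1)): print('leaf',l,[(int(y),int(v.mean()),int(v[2]-v[0])) for y,v in zip(ys,prof(l,4,ys))])
for l in(-104,-101,-98,-95): print('bolt',l,[(float(y),int(v.mean()),int(v[2]-v[0])) for y,v in zip(np.arange(44,60,1.),prof(l,12,np.arange(44,60,1.)))])
```

```text
leaf edges now 0.005 -0.05626916831498814 0.05254278115101151
leaf edges now 0.02 -0.05637838678086295 0.04720923913268493
leaf edges now 0.035 -0.05635053160949687 0.04982746199945122
leaf -85 [(-62, 191, 70), (-61, 188, 73), (-60, 189, 73), (-59, 187, 72), (-58, 188, 72), (-57, 188, 75), (-56, 187, 37), (-55, 188, 0), (-54, 195, -3), (-53, 192, -2), (-52, 188, 0), (-51, 190, -1), (-50, 191, 0), (-49, 189, -1), (-48, 188, 0), (-47, 190, 0)]
leaf -85 [(47, 194, -2), (48, 197, -2), (49, 194, -4), (50, 193, -2), (51, 193, -4), (52, 195, -5), (53, 183, -4), (54, 171, -12), (55, 193, -12), (56, 181, 24), (57, 161, 64), (58, 159, 63), (59, 159, 62), (60, 158, 61), (61, 159, 59), (62, 160, 65), (63, 136, 61)]
leaf -75 [(-62, 190, 72), (-61, 189, 72), (-60, 187, 71), (-59, 187, 71), (-58, 186, 74), (-57, 183, 70), (-56, 187, 39), (-55, 189, 4), (-54, 189, -4), (-53, 191, -1), (-52, 191, 0), (-51, 189, -1), (-50, 191, -1), (-49, 189, -3), (-48, 190, -3), (-47, 189, -1)]
leaf -75 [(47, 194, -2), (48, 195, -2), (49, 195, -2), (50, 195, -3), (51, 195, -4), (52, 192, 0), (53, 181, 25), (54, 166,
[... 1060 characters left out ...]
), (51.0, 129, 10), (52.0, 132, 9), (53.0, 143, 6), (54.0, 144, 4), (55.0, 142, 3), (56.0, 141, 4), (57.0, 140, 6), (58.0, 142, 6), (59.0, 141, 4)]
bolt -98 [(44.0, 158, 3), (45.0, 173, 4), (46.0, 171, 4), (47.0, 172, 3), (48.0, 172, 3), (49.0, 171, 5), (50.0, 161, 6), (51.0, 145, 5), (52.0, 159, 4), (53.0, 177, -6), (54.0, 178, -11), (55.0, 175, -11), (56.0, 174, -12), (57.0, 174, -11), (58.0, 174, -11), (59.0, 179, -12)]
bolt -95 [(44.0, 170, 0), (45.0, 170, 2), (46.0, 169, 1), (47.0, 168, 2), (48.0, 170, 0), (49.0, 174, 1), (50.0, 176, 0), (51.0, 152, 0), (52.0, 112, -1), (53.0, 100, 10), (54.0, 108, 35), (55.0, 114, 43), (56.0, 118, 44), (57.0, 125, 46), (58.0, 131, 50), (59.0, 132, 54)]
```

Call:
move_arm(deltas=[0,0,0,0,0,-4,0,0,0,0,0,0,-7,0,0,0,0,0,0,-7,0,0,0,0,0,0,-7,0])

```text
time: 24.0
tool_pos: [0.6191, -0.0948, 0.2137]
ee_rot: [3.142, -0.002, 2.936]
wrist_force: [-0.3, 0.9, 0.7]
width: 0.047
finger_force: 0.0
```

```bash
python3 leaf.py && python3 -c "
from bench import robot
print(robot.close_job())"
```

```text
t 24.0 pos [ 0.6191 -0.0948  0.2137] J [-0.015   0.0159] rpy [ 3.1415e+00 -1.5000e-03  2.9358e+00] F [-0.3  0.9  0.7] M [ 0.03 -0.03  0.  ] w 0.047 ff 0.0
wrist leaf 4199 [-0.0319  0.0027  0.0643] xrange -0.03056897093051429 0.06997834795551251 z at -.015: 0.06476877021931396
  blank top 0.04906993762659989 xmin -0.11938922838260932 base 0.017135161753167732 bridge 0.0773554427868309
scene leaf 486 [-0.0327  0.0042  0.0666] xrange -0.034319666513927684 0.06987844585326405 z at -.015: 0.06706182849052314
  blank top 0.05110604111353112 xmin -0.11997510159880982 base 0.01903373435871558 bridge 0.07846143337092559
top leaf 104 [-0.0495  0.0161  0.0657] xrange -0.029438662278825245 0.06963684871585742 z at -.015: 0.06641797098806725
  blank top 0.05092440650080188 xmin -0.11896099881217674 base 0.01854036993402386 bridge 0.0794001378331759
the job is handed in; nothing more can be done
None
```

I handed the job in at 24 s: the blank is seated on the stop, and the leaf was pressed onto its posts and stays down on its bolt about 2 mm above them at the tab; I measured about 18 mm of the bolt's 20 mm travel before it hit a firm stop at 12 N, which I took as fully shot without seeing its nose.

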